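# Free the seized clamp and open the parts box

### The job

Open the sloping lid of the steel parts box on the bench. First break the seized black clamp knob loose with a short firm counter-clockwise twist and keep turning until its arm points straight down the slope, clear of the lid; then lift the lid by its pull tab, swing it over past upright and lower it gently, without letting it drop, until it rests on its rear stop. Leave it open, let go, and leave the spray can and the jar beside the box standing where they are.

Things in the scene. Friction and masses are not known exactly. Their poses are not given: they have to be found in the camera images.
- partsbox: blue-painted steel box bolted to the bench, 173 mm deep (x), 280 wide (y), 165 high. Origin: centre of its underside; x points from its front to its back, y left, z up, yaw varies. Its top slopes 25 deg, from 112 mm high in front up to the hinge (165 mm); outward normal (-0.423, 0, 0.906) in the box frame. Lid on the left of the slope (y -35 to 125 mm), clamp knob on the right.
- hinge_line (a point): point on the lid's hinge axis, midway along the lid: (26.4, 45, 165) mm in the box frame. The hinge axis is parallel to the box's y.
- hanger_end (a point): free end of the box's overhead hanger arm, a fixed steel tube 14 mm thick, 400 mm above the bench (its centre line) and 5 to 12 mm in front of the knob's grip point: no room for a tool straight above the knob, one leaning 25 deg along the knob's axis has room. It runs back and down to the box's rear right corner (x 68, y -112 mm).
- lid (a joint): lid angle, rad: 0 closed (on the 25 deg slope), 2.01 upright, 2.443 resting on the rear stop, leaning 25 deg back. Nearly frictionless hinge: let go short of upright it falls shut, past upright it falls onto the stop. Steel plate 160 mm wide, 125 mm from hinge to free edge, 5 mm thick, about 0.4 kg. The clamp arm holds it shut while it lies over it.
- pull_tab (a point): middle of the steel pull tab that sticks out 53 mm beyond the lid's front edge, in the lid's plane, in front of the box's wall, about 100 mm up with nothing beneath; 34 mm wide (y), 10 thick (z). This point is 155 mm from the hinge axis and 5 mm above the lid's underside, in whose plane the axis lies. Site axes: x to the hinge, y along it, z out of the lid. Held by its sides it can pivot in the fingers.
- clamp (a joint): clamp knob angle, rad, counter-clockwise seen from outside: 0 as found, arm to the left over the lid; 1.57 arm straight down the slope, clear; end stop at 1.7. Seized for about the first 0.3 rad, where it takes 0.3 to 0.5 N m to break loose; then it turns freely (0.03 N m) and stays where it is left.
- clamp_knob (a point): grip point of the black clamp knob, on its axis, 34 mm above the slope. A bar handle 54 mm long, 16 thick, from 11 to 47 mm above the slope, with a 38 mm disc at its foot (up to 17 mm). The axis is square to the slope, so 25 deg from vertical, leaning to the box's front. Site axes turn with the knob: z out along the axis, y along the bar towards the arm's tip, x square to the bar's flat sides.
- clamp_tip (a point): tip of the flat steel clamp arm, 18 mm wide and 4 mm thick, fixed under the knob's bar and in line with it; 70 mm from the knob's axis, 9.5 mm above the slope.
- can_mid (a point): centre of the loose spray can standing to the right of the box (60 mm diameter, 150 mm tall, upright); to be left standing
- jar_mid (a point): centre of the loose glass jar with a steel cap standing to the left of the box (68 mm diameter, 90 mm tall, upright); to be left standing

How it is judged:
By the outcome, as a careful person would: the job done as asked, in the order asked, and still so for the second after the job is handed in, with the robot touching nothing.
It also fails if it takes over 61 s, if anything falls off the work surface, if the arm or the gripper's body presses on something with over 40 N, if the wrist force passes 120 N, or if a joint passes its speed limit or range.

### The arm

A 6-joint arm with a two-finger parallel gripper is mounted at the origin on the work surface. World frame = base frame: x ahead of the robot, y to its left, z up, the work surface at z = 0. Lengths are in mm, angles in degrees, forces in N, time in s.
With the tool pointing down it reaches from about 300 to 850 mm from the base axis. Payload 4.2 kg.
Tool frame: the origin (TCP) lies midway between the tips of the shut fingers; the grasp point (between the pads) lies 19 mm behind it (env.grip_depth is the distance from the TCP to the grasp point, in mm); z points along the fingers, y is the line along which they close (so a half turn about z gives the same grasp; the last joint's range is limited). The gripper opens to 91 mm and grips with 3 to 60 N. Pads are 32 mm wide; open, the fingers measure 118 mm over their backs; the gripper's body (76 mm by 178 mm) begins 60 mm behind the grasp point.
Start: joints at [62.739, 18.312, 89.639, -0, 72.044, -1.146], TCP at [253.109, 516.313, 213.976] pointing down, gripper open.
Joint ranges: [-177.97, 177.97], [-48.28, 115.42], [12.27, 149.76], [-77.06, 257.06], [2.81, 150.46], [-146.56, 146.56]. Speed limits (degrees/s): [147.25, 147.25, 180, 180, 180, 180].

### API

Orientations are given as [roll, pitch, yaw] about the fixed x, y, z axes, in that order (R = Rz(yaw) Ry(pitch) Rx(roll)).
In Python, from workcell import env, eyes gives the robot as it stands.
- The arm moves only by the tool send_rows, never from a script. Its argument "motion" is a list of rows, each a list of 7 numbers: the shift along the world's x, y, z normalised to -1 to 1, where 1 is 0.5 m, then the turn, a rotation vector about the world's x, y, z normalised to -1 to 1, where 1 is 60 degrees, then the opening, from -1 (shut) to 1 (fully open). A call has 1 to 20 rows; each row is the pose to reach, as a shift and turn from the pose commanded when the call began; what a row does not reach only later rows make up. A row lasts 1/8 s, in which the tool goes at most 62.5 mm and 10.7 degrees, less where a joint would pass 70% of its speed; a pose out of reach is approached as far as the arm can. A call with a number of a shift or a turn outside -1 to 1 is refused whole. A call with a gripper value outside its range is refused whole. The fingers move at their own pace and stop on an object; "squeeze" is the grip in N (left out, the last holds). Time passes only in rows, so rows that repeat a pose let the fingers close. It gives the time, the measured TCP pose, the force, the opening and the grip force at its end, in the units of the state.
- env.state(): the state, without advancing time (a new reading comes with each control period).
- eyes.grab_frame(name): name is "scene" or "top" or "wrist"; returns a dict with "pixels" (384x512x3 uint8, red, green, blue), "depth" (384x512 float32, mm along the optical axis (not along the pixel's ray), 0 where there is no reading), "fx", "fy", "cx", "cy" (pixels), "R" (3x3) and "t" (3): a world point X has camera coordinates R X + t; the wrist camera has in their place "T_tool_cam" (4x4, takes a point from camera to tool coordinates, whose origin is the TCP and whose axes are the flange's). Camera axes: x right, y down, z forward; pixel columns grow to the right and rows downward; lengths in mm; the calibration is good to about 2 mm. A picture is of the moment at which its call begins: read the wrist's pose just before it.
- env.job_done(): hands the job in; it is judged then, once.
The state is a dict: "time_s": time; "qpos": joint angles; "qvel": joint speeds; "effort": joint torques, N m; "ee_pos": TCP position; "ee_rot": TCP orientation; "force": force on the tool from outside, world axes, zero at the start; "torque": the same for the moment, N m; "gripper_width": finger opening in mm; "gripper_force": force on a finger pad.
Only numpy, scipy, OpenCV 4.12 (cv2) and the standard library are available. Lean on these libraries where they do the work, as an engineer would, in place of code of your own. Each camera call takes 0.05 s, during which the arm holds its last target. There are 200 camera calls.

## Working session

There is one attempt and no reset: what is moved stays moved. The work goes in short steps, Python scripts to look and compute and a tool call to move; the robot and the scene stay as the last step left them, time stands still between calls to the robot, and variables do not carry over. Pictures are saved under pics/ and viewed, at most 10 in all, crops included, and the job is handed in when it is done.

Besides the shell and the picture viewer there is one more tool, called after "Request:" as a command line: name --pt "numbers of a row" for each row, then --argument value for the rest. send_rows: Moves the arm, as the interface text tells. Its arguments: {"type":"object","properties":{"motion":{"type":"array"},"squeeze":{"type":"number"}},"required":["motion"]}

```bash
mkdir -p pics; ls; python3 - <<'E'
from workcell import env, eyes
import cv2, numpy as np
print(env.state())
for n in("scene","top"):
    f=eyes.grab_frame(n); np.savez(f"{n}.npz",**f)
    cv2.imwrite(f"pics/{n}.png",cv2.resize(f["pixels"][:,:,::-1],(768,576)))
    print(n,f["R"],f["t"],f["fx"],f["cx"],f["cy"])
E
```

```text
pics
{'time_s': 0.0, 'qpos': array([ 6.27393173e+01,  1.83517730e+01,  8.97058974e+01, -1.13227496e-03,
        7.20418585e+01, -1.14658401e+00]), 'qvel': array([ 0.04013256, -0.06527624,  0.00484789,  0.02798635,  0.0748097 ,
        0.02296853]), 'effort': array([-2.11392995e-03, -4.12466311e+01, -2.31972992e+01,  7.24141463e-02,
        4.60470014e-02, -1.56354772e-04]), 'ee_pos': array([252.87840602, 515.86217237, 213.12238675]), 'ee_rot': array([-1.79900470e+02, -9.15314908e-04,  1.53886251e+02]), 'force': array([-0.42849304, -0.17871879, -0.47078355]), 'torque': array([0.01340586, 0.01625338, 0.01839483]), 'gripper_force': 0.0, 'gripper_width': 90.90172570043711}
scene [[ 0.36072072  0.93260227  0.01155703]
 [ 0.81185913 -0.30787095 -0.49608491]
 [-0.45909184  0.18833078 -0.8681971 ]] [-198.55365952 -364.88402867 1316.78080198] 379.53890393580815 248.81151458843337 189.25530828733577
top [[ 0.0100071  -0.99993036 -0.00625516]
 [-0.99394218 -0.0092621  -0.1095133 ]
 [ 0.10944773  0.00731318 -0.99396565]] [  -2.06713473  577.85793126 1298.86613588] 461.04522592395176 263.3976621472467 194.34502320235595
```

View pics/scene.png

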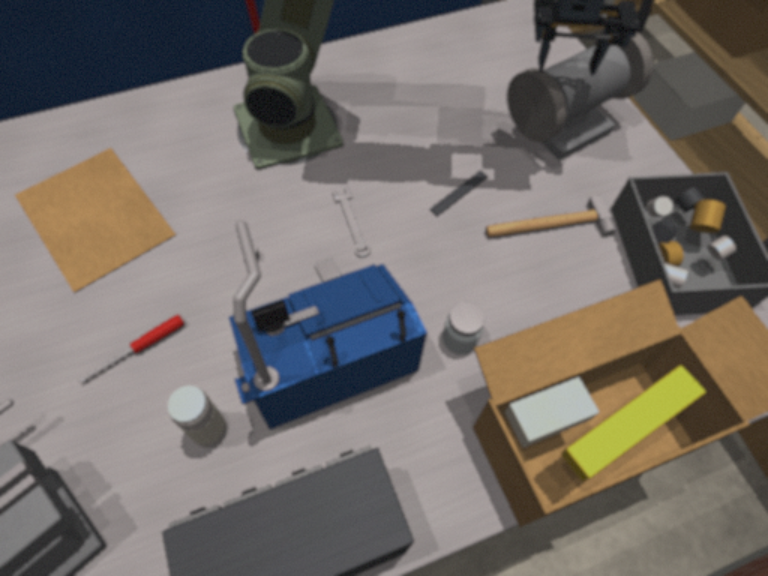

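View pics/top.png

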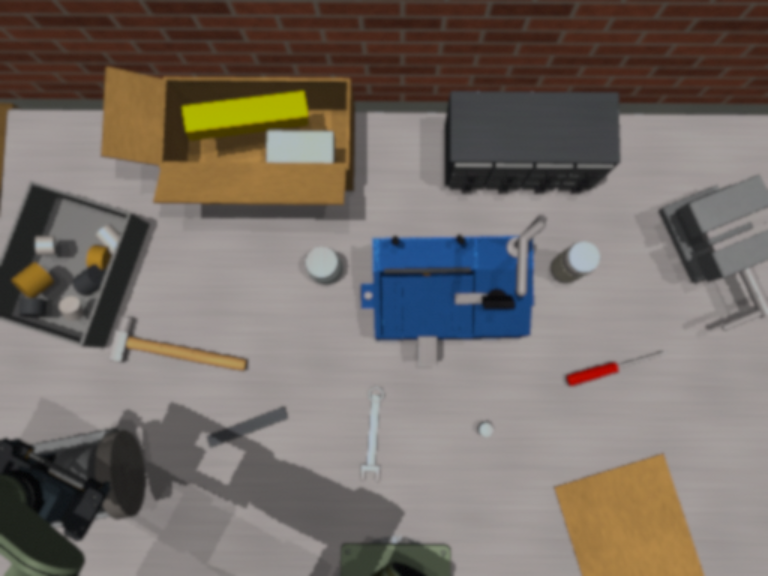

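The scene view shows the blue box with the lid and hinge at right, the knob near (270,317), and the hanger end near (242,225). In the top view (1.5x), the box spans (372–533, 237–340), the tab is at (427,352), the knob at (498,300), the jar at (322,264), the can at (577,260), and the hanger end near (521,293).

```bash
cat > h.py <<'E'
import numpy as np, cv2
from scipy.spatial.transform import Rotation as Ro
def pts(f):
    d=f["depth"].astype(float); v,u=np.mgrid[:384,:512]
    c=np.stack([(u-f["cx"])/f["fx"]*d,(v-f["cy"])/f["fy"]*d,d],-1)
    return (c-f["t"])@f["R"]
E
python3 - <<'E'
from h import *
for n in("top","scene"):
    f=dict(np.load(n+".npz")); P=pts(f); im=f["pixels"].astype(int)
    ok=f["depth"]>0
    blue=ok&(im[...,2]>im[...,0]*1.8)&(im[...,2]>60)&(P[...,2]>100)&(P[...,2]<185)&(P[...,0]>250)&(P[...,0]<750)
    q=P[blue]; r=cv2.minAreaRect(q[:,:2].astype(np.float32)); print(n,len(q),r,[np.round(x) for x in cv2.boxPoints(r)])
    flat=q[q[:,2]>161]; print(" flat z",np.median(flat[:,2]),cv2.minAreaRect(flat[:,:2].astype(np.float32)))
    sl=q[(q[:,2]>120)&(q[:,2]<155)]
    A=np.c_[sl[:,:2],np.ones(len(sl))]; w=np.linalg.lstsq(A,sl[:,2],rcond=None)[0]
    res=np.abs(A@w-sl[:,2]); k=res<5; w=np.linalg.lstsq(A[k],sl[k,2],rcond=None)[0]
    print(" slope deg",np.degrees(np.arctan(np.hypot(*w[:2]))),"yaw",np.degrees(np.arctan2(w[1],w[0])),"x at z165,y",[(y,(165-w[2]-w[1]*y)/w[0]) for y in(-100,0)])
    # regions
    R=P[ok]; x,y,z=R.T
    tp=(R[(z>375)&(z<425)&(x>300)&(x<800)]); 
    print(" hanger pts",len(tp),tp.min(0) if len(tp) else 0,tp.max(0) if len(tp) else 0, np.median(tp,0))
    t=tp[np.argsort(tp[:,0])]; print(np.round(t[::max(1,len(t)//8)]))
    if n=="top":
        for nm,(u,v) in dict(tab=(427,355),tab2=(427,345),knob=(496,300),jar=(322,262),can=(583,257),knobL=(486,297),knobR=(513,301),armtip=(458,298)).items():
            u=round(u/1.5);v=round(v/1.5); print(nm,np.round(P[v,u],1))
        print("can",np.median(R[(z>143)&(z<160)&(y<-180)&(y>-350)&(x>400)&(x<700)],0),"jar",np.median(R[(z>84)&(z<97)&(y>80)&(y<220)&(x>450)&(x<600)],0))
E
```

```text
top 5789 ((574.3595581054688, -97.89382934570312), (173.37881469726562, 278.899658203125), 1.3557692766189575) [array([484.,  39.], dtype=float32), array([ 491., -239.], dtype=float32), array([ 664., -235.], dtype=float32), array([658.,  44.], dtype=float32)]
 flat z 164.5334009348638 ((596.1444702148438, -97.96939086914062), (128.38243103027344, 276.9241638183594), 0.7442219853401184)
 slope deg 22.77672918870435 yaw 4.556559721571836 x at z165,y [(-100, np.float64(603.295654704198)), (0, np.float64(595.3261494968483))]
 hanger pts 394 [ 533.20475686 -211.73647159  376.36897077] [ 653.32926299 -166.50501515  410.539623  ] [ 595.58902516 -176.8333545   404.05169421]
[[ 533. -173.  402.]
 [ 550. -168.  405.]
 [ 566. -170.  407.]
 [ 580. -176.  409.]
 [ 596. -173.  405.]
 [ 610. -177.  407.]
 [ 621. -181.  406.]
 [ 631. -203.  400.]
 [ 653. -206.  376.]]
tab [454.6 -56.5 104.7]
tab2 [472.9 -55.8 118.8]
knob [ 547.7 -169.3  189.2]
jar [624.2 137.9  90. ]
can [ 630.  -328.4  149. ]
knobL [ 554.2 -153.5  173.4]
knobR [ 545.4 -197.1  189.2]
armtip [ 553.3 -106.4  152.8]
can [ 613.95500584 
[... 243 characters left out ...]
], dtype=float32), array([ 667., -235.], dtype=float32), array([659.,  44.], dtype=float32)]
 flat z 164.13200965004532 ((601.0394897460938, -96.69041442871094), (128.4801025390625, 278.9144592285156), 0.30273357033729553)
 slope deg 23.260018942463798 yaw 4.165905504587929 x at z165,y [(-100, np.float64(601.7455608703312)), (0, np.float64(594.4618443262516))]
 hanger pts 586 [ 536.82321149 -214.05306421  375.59797323] [ 654.45609827 -167.05196196  407.93421359] [ 615.64556132 -180.45364311  402.96626581]
[[ 537. -172.  404.]
 [ 559. -179.  406.]
 [ 579. -177.  407.]
 [ 597. -175.  407.]
 [ 616. -176.  406.]
 [ 626. -181.  398.]
 [ 635. -198.  404.]
 [ 644. -206.  392.]
 [ 654. -211.  378.]]
```

```bash
cat >> h.py <<'E'
YAW=1.45; C=np.array([575.5,-98,0]); B=Ro.from_euler("z",YAW,degrees=True).as_matrix()
n=np.array([-.4226,0,.9063]); s=np.array([.9063,0,.4226])
def w(p): return C+B@np.array(p,float)
E
python3 - <<'E'
from h import *
for m in("top","scene"):
    f=dict(np.load(m+".npz")); P=pts(f); im=f["pixels"].astype(int); b=(P-C)@B
    hs=(b-[26.4,0,165])@n; up=(b-[26.4,0,165])@s
    k=(f["depth"]>0)&(hs>40)&(hs<52)&(abs(b[...,0])<70)&(abs(b[...,1]+75)<50)
    k&=im.max(-1)<90
    q=np.c_[up[k],b[k][:,1],hs[k]]
    print(m,k.sum(),"up,y,h med",np.median(q,0),"mid",(q.min(0)+q.max(0))/2,"ext",np.ptp(q,axis=0),cv2.minAreaRect(q[:,:2].astype(np.float32)))
    t=(f["depth"]>0)&(b[...,0]<-92)&(b[...,0]>-150)&(b[...,2]>75)&(b[...,2]<125)&(abs(b[...,1]-45)<40)
    print(" tab",b[t].min(0),b[t].max(0),np.median(b[t],0))
    jar=b[(f["depth"]>0)&(abs(b[...,2]-90)<4)&(b[...,1]>150)&(b[...,1]<300)&(abs(b[...,0])<120)]
    print(" jar",(jar.min(0)+jar.max(0))/2,np.ptp(jar,axis=0))
    can=b[(f["depth"]>0)&(abs(b[...,2]-150)<4)&(b[...,1]<-150)&(b[...,1]>-300)&(abs(b[...,0])<120)]
    print(" can",(can.min(0)+can.max(0))/2,np.ptp(can,axis=0))
    h=P[(f["depth"]>0)&(abs(P[...,0]-253)<200)&(abs(P[...,1]-516)<200)&(P[...,2]>190)&(P[...,2]<700)]
    g=(h-[253,516,213])@Ro.from_euler("xyz",[-180,0,153.9],degrees=True).as_matrix()
    for z in range(0,260,20):
        a=g[(-g[:,2]>z)&(-g[:,2]<z+20)]
        if len(a)>5: print("  beh",z,len(a),np.round(a[:,:2].min(0)),np.round(a[:,:2].max(0)))
E
```

```text
top 134 up,y,h med [-47.2329847  -73.03332158  46.19967086] mid [-49.13238018 -74.57898233  45.71746725] ext [18.12650228 53.91733122 11.34065958] ((-48.9742317199707, -74.60273742675781), (18.07046127319336, 53.845680236816406), 0.8075689077377319)
 tab [-136.13466759   28.14737827   96.46494292] [-93.23683024  60.95546478 122.54117975] [-114.58786693   44.61536261  109.10224308]
 jar [ 56.39831789 237.52128521  89.94696432] [59.01583355 56.07180115  7.85199519]
 can [  48.67526529 -231.95984597  149.91283917] [54.05075961 52.79996856  7.44945146]
  beh 0 45 [-18. -57.] [11. 54.]
  beh 20 30 [-18. -52.] [ 5. 54.]
  beh 40 16 [-19.  43.] [-4. 50.]
  beh 60 20 [-36. -83.] [13. 76.]
  beh 80 291 [-39. -84.] [38. 79.]
  beh 100 559 [-39. -91.] [39. 85.]
  beh 120 743 [-38. -92.] [37. 83.]
  beh 140 75 [-22. -53.] [22. -9.]
  beh 160 294 [-38. -53.] [16. 13.]
  beh 180 272 [-38. -52.] [ 5. 29.]
  beh 200 112 [-37. -37.] [-9. 16.]
  beh 220 132 [-37. -34.] [-16.  11.]
  beh 240 21 [-35. -21.] [-29.  -1.]
scene 127 up,y,h med [-44.09568845 -73.61176093  45.55660706] mid [-47.31826299 -74.35872684  44.42231115] ext [16.65770809 52.46862927  8.78856362] ((-47.38971710205078, -74.39885711669922), (15.983924865722656, 52.70521545410156), 1.7940820455551147)
 tab [-136.57286434   27.74746788   94.53204911] [-92.13876027  61.87322028 120.06948018] [-113.68390787   43.95941591  108.68103901]
 jar [ 57.68848338 237.57409274  89.85230556] [59.373497   59.3241082   7.64300716]
 can [  49.84829588 -231.95831363  149.49489706] [54.54681818 54.29083014  6.6930925 ]
  beh 0 70 [-20. -58.] [15. 52.]
  beh 20 85 [-21. -59.] [17. 55.]
  beh 40 99 [-23. -61.] [14. 56.]
  beh 60 48 [-35. -83.] [34. 75.]
  beh 80 344 [-42. -84.] [31. 79.]
  beh 100 654 [-43. -92.] [37. 88.]
  beh 120 536 [-40. -91.] [35. 86.]
  beh 140 145 [-28. -52.] [-7. 15.]
```

```bash
cat >> h.py <<'E'
def row(p0,R0,p1,R1):
    "normalised shift+turn; R as scipy Rotation"
    return np.round(np.r_[(np.array(p1)-p0)/500,(R1*R0.inv()).as_rotvec(degrees=True)/60],4).tolist()
S0=(np.array([253.109,516.313,213.976]),Ro.from_euler("xyz",[180,0,153.885],degrees=True))
KR=Ro.from_matrix(B@np.c_[np.cross(s,-n),s,-n])
def knob(up=0,h=22): return w(np.array([26.4,-74.5,165])+(-48.3+up)*s+h*n)
E
python3 - <<'E'
from h import *
from workcell import env
print(KR.as_euler("xyz",degrees=True),KR.as_matrix().round(3))
mid=Ro.from_euler("xyz",[180,0,120],degrees=True)
W=(np.array([400.,200,320]),mid)
print("1",row(*S0,*W))
for a in((-110,75),(-110,60),(0,60),(0,22)): print(a,knob(*a).round(1),row(*W,knob(*a),KR))
E
```

```text
[155.00075974   0.          91.45      ] [[-0.025  0.906  0.422]
 [ 1.     0.023  0.011]
 [ 0.     0.423 -0.906]]
1 [0.2938, -0.6326, 0.212, -0.0, 0.0, -0.5648]
(-110, 75) [ 428.7 -176.2  166.1] [0.0573, -0.7525, -0.3079, 0.1141, -0.4052, -0.4682]
(-110, 60) [ 435.  -176.1  152.5] [0.07, -0.7522, -0.335, 0.1141, -0.4052, -0.4682]
(0, 60) [ 534.7 -173.6  199. ] [0.2693, -0.7471, -0.2421, 0.1141, -0.4052, -0.4682]
(0, 22) [ 550.7 -173.2  164.5] [0.3014, -0.7463, -0.3109, 0.1141, -0.4052, -0.4682]
```

Request:
send_rows --pt "0.03 -0.06 0.05 0 0 -0.06 0.3" --pt "0.08 -0.16 0.1 0 0 -0.16 0.3" --pt "0.13 -0.27 0.15 0 0 -0.26 0.3" --pt "0.18 -0.38 0.2 0 0 -0.36 0.3" --pt "0.23 -0.49 0.212 0 0 -0.46 0.3" --pt "0.27 -0.58 0.212 0 0 -0.53 0.3" --pt "0.294 -0.632 0.212 0 0 -0.565 0.3" --pt "0.294 -0.632 0.212 0 0 -0.565 0.3" --pt "0.294 -0.632 0.212 0 0 -0.565 0.3" --squeeze 60

```text
time_s: 1.23
ee_pos: [399.8, 200.9, 319.7]
ee_rot: [-180.0, -0.0, 120.0]
force: [-0.5, -0.1, -0.0]
gripper_width: 59.1
gripper_force: 0.0
```

Request:
send_rows --pt "0.005 -0.06 -0.02 0.01 -0.04 -0.05 0.3" --pt "0.012 -0.16 -0.05 0.026 -0.09 -0.11 0.3" --pt "0.02 -0.27 -0.09 0.04 -0.15 -0.18 0.3" --pt "0.03 -0.38 -0.14 0.06 -0.21 -0.25 0.3" --pt "0.038 -0.49 -0.19 0.077 -0.27 -0.32 0.3" --pt "0.046 -0.6 -0.24 0.094 -0.33 -0.39 0.3" --pt "0.053 -0.69 -0.28 0.107 -0.38 -0.44 0.3" --pt "0.057 -0.745 -0.305 0.114 -0.405 -0.468 0.3" --pt "0.065 -0.752 -0.325 0.114 -0.405 -0.468 0.3" --pt "0.07 -0.752 -0.335 0.114 -0.405 -0.468 0.3" --pt "0.07 -0.752 -0.335 0.114 -0.405 -0.468 0.3"

```text
time_s: 2.6
ee_pos: [435.7, -174.2, 152.4]
ee_rot: [155.0, -0.0, 91.6]
force: [-0.9, 0.2, 0.4]
gripper_width: 59.4
gripper_force: 0.0
```

Request:
send_rows --pt "0.03 0.001 0.014 0 0 0 0.3" --pt "0.08 0.002 0.037 0 0 0 0.3" --pt "0.13 0.003 0.061 0 0 0 0.3" --pt "0.175 0.0045 0.082 0 0 0 0.3" --pt "0.199 0.005 0.093 0 0 0 0.3" --pt "0.199 0.005 0.093 0 0 0 0.3" --pt "0.199 0.005 0.093 0 0 0 0.3"

```text
time_s: 3.48
ee_pos: [533.6, -172.6, 198.3]
ee_rot: [155.1, -0.0, 91.5]
force: [-0.2, 0.2, 0.3]
gripper_width: 59.3
gripper_force: 0.0
```

```bash
python3 - <<'E'
from h import *
from workcell import env, eyes
st=env.state(); f=eyes.grab_frame("wrist"); print(st["ee_pos"],st["ee_rot"],st["force"],st["qpos"].round(1))
cv2.imwrite("pics/w1.png",f["pixels"][:,:,::-1])
T=f["T_tool_cam"]; print(T.round(3))
d=f["depth"].astype(float); v,u=np.mgrid[:384,:512]
c=np.stack([(u-f["cx"])/f["fx"]*d,(v-f["cy"])/f["fy"]*d,d],-1)
t=c@T[:3,:3].T+T[:3,3]
R=Ro.from_euler("xyz",st["ee_rot"],degrees=True).as_matrix()
b=(t@R.T+st["ee_pos"]-C)@B
hs=(b-[26.4,0,165])@n; up=(b-[26.4,0,165])@s
k=(d>0)&(hs>42)&(hs<52)&(abs(up+48)<25)&(abs(b[...,1]+75)<50)&(f["pixels"].max(-1)<100)
q=np.c_[up[k],b[k][:,1],hs[k]]; print(len(q),q.min(0),q.max(0),np.median(q,0),cv2.minAreaRect(q[:,:2].astype(np.float32)))
E
```

```text
[ 533.59200824 -172.57040381  198.32891579] [ 1.55095287e+02 -4.23067539e-02  9.14790595e+01] [-0.15298776  0.19793841  0.28412894] [-25.7   7.5 111.5  17.5  39.9 -38.6]
[[ 0.00000e+00 -9.56000e-01 -2.94000e-01  8.33610e+01]
 [ 1.00000e+00  1.00000e-03 -1.00000e-03 -4.67000e-01]
 [ 1.00000e-03 -2.94000e-01  9.56000e-01 -1.71628e+02]
 [ 0.00000e+00  0.00000e+00  0.00000e+00  1.00000e+00]]
1708 [-56.71645783 -99.37011789  42.23084552] [-40.91183549 -46.02161427  49.34280731] [-48.98116852 -70.57191934  47.28789099] ((-48.76266098022461, -72.71971893310547), (53.379573822021484, 15.549854278564453), 89.54588317871094)
```

View pics/w1.png

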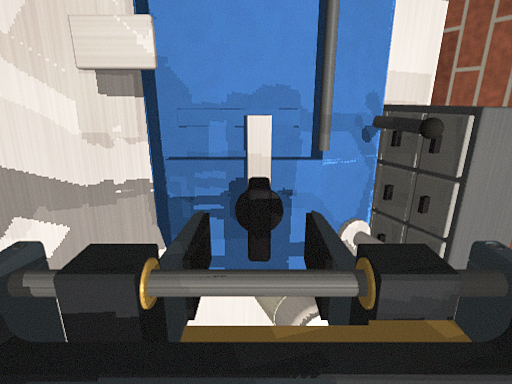

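The wrist view shows the knob at about (258,220), between the open fingers, with its arm pointing up the image over the lid.

Request:
send_rows --pt "0.008 0.0006 -0.017 0 0 0 0.3" --pt "0.018 0.0014 -0.039 0 0 0 0.3" --pt "0.028 0.002 -0.06 0 0 0 0.3" --pt "0.032 0.0024 -0.069 0 0 0 0.3" --pt "0.032 0.0024 -0.069 0 0 0 0.3" --pt "0.032 0.0024 -0.069 0 0 0 0.3"

```text
time_s: 4.28
ee_pos: [550.8, -172.1, 164.7]
ee_rot: [155.0, 0.0, 91.4]
force: [1.5, -0.4, 0.6]
gripper_width: 59.5
gripper_force: 0.0
```

Request:
send_rows --pt "0 0 0 0 0 0 -1" --pt "0 0 0 0 0 0 -1" --pt "0 0 0 0 0 0 -1" --pt "0 0 0 0 0 0 -1" --pt "0 0 0 0 0 0 -1" --pt "0 0 0 0 0 0 -1" --squeeze 60

```text
time_s: 5.03
ee_pos: [550.6, -172.0, 164.5]
ee_rot: [155.0, -0.0, 91.4]
force: [0.2, 0.6, -0.1]
gripper_width: 15.8
gripper_force: 60.0
```

Request:
send_rows --pt "0 0 0 -0.042 -0.0011 0.0906 -1" --pt "0 0 0 -0.099 -0.0025 0.212 -1" --pt "0 0 0 -0.155 -0.0039 0.332 -1" --pt "0 0 0 -0.169 -0.0043 0.3625 -1" --pt "0 0 0 -0.169 -0.0043 0.3625 -1"

```text
time_s: 5.65
ee_pos: [550.5, -172.0, 164.5]
ee_rot: [156.9, 9.9, 113.4]
force: [-1.1, 0.6, 1.0]
gripper_width: 15.8
gripper_force: 60.0
```

Request:
send_rows --pt "0 0 0 -0.0424 -0.0011 0.0906 -1" --pt "0 0 0 -0.1 -0.0025 0.215 -1" --pt "0 0 0 -0.16 -0.004 0.343 -1" --pt "0 0 0 -0.22 -0.0056 0.472 -1" --pt "0 0 0 -0.28 -0.0071 0.6 -1" --pt "0 0 0 -0.34 -0.0086 0.729 -1" --pt "0 0 0 -0.38 -0.0096 0.815 -1" --pt "0 0 0 -0.38 -0.0096 0.815 -1" --pt "0 0 0 -0.38 -0.0096 0.815 -1"

```text
time_s: 6.78
ee_pos: [550.3, -172.2, 164.4]
ee_rot: [174.4, 24.4, 168.1]
force: [-3.7, -2.5, 0.6]
gripper_width: 15.4
gripper_force: 60.0
```

Request:
send_rows --pt "0 0 0 -0.042 -0.0011 0.0906 -1" --pt "0 0 0 -0.0845 -0.0021 0.181 -1" --pt "0 0 0 -0.0845 -0.0021 0.181 -1" --pt "0 0 0 -0.0845 -0.0021 0.181 -1"

```text
time_s: 7.28
ee_pos: [550.4, -172.2, 164.4]
ee_rot: [180.0, 25.0, -178.7]
force: [-4.4, -3.0, 0.6]
gripper_width: 15.8
gripper_force: 60.0
```

```bash
python3 - <<'E'
from h import *
from workcell import env, eyes
st=env.state(); R=Ro.from_euler("xyz",st["ee_rot"],degrees=True); print(st["qpos"].round(1),st["torque"],(R*KR.inv()).as_rotvec(degrees=True)@(B@n))
f=eyes.grab_frame("scene"); cv2.imwrite("pics/s2.png",cv2.resize(f["pixels"][110:300,120:320,::-1],None,fx=3,fy=3))
E
```

```text
[ -24.7   10.9  112.9   18.9   35.  -129.5] [-0.49782169  0.87730439 -0.31216471] 89.83196965034449
```

View pics/s2.png

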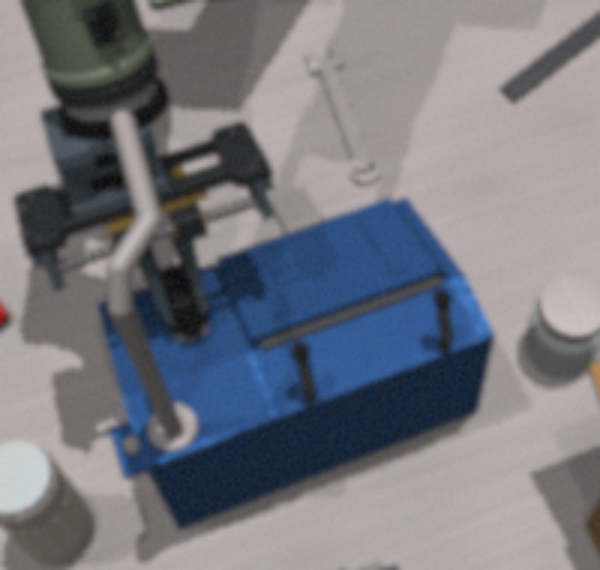

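The knob's bar now points down the slope and the arm no longer crosses the lid. I'll release it and back off.

Request:
send_rows --pt "0 0 0 0 0 0 0.3" --pt "0 0 0 0 0 0 0.3" --pt "0 0 0 0 0 0 0.3" --pt "0 0 0 0 0 0 0.3" --pt "-0.008 0 0.017 0 0 0 0.3" --pt "-0.018 -0.0005 0.039 0 0 0 0.3" --pt "-0.028 -0.0007 0.06 0 0 0 0.3" --pt "-0.04 -0.001 0.07 0 0 0 0.6" --pt "-0.08 -0.002 0.05 0 0 0 0.6" --pt "-0.14 -0.003 0.02 0 0 0 0.6" --pt "-0.2 -0.005 -0.006 0 0 0 0.6" --pt "-0.23 -0.006 -0.02 0 0 0 0.6" --pt "-0.23 -0.006 -0.02 0 0 0 0.6"

```text
time_s: 8.95
ee_pos: [434.4, -174.8, 154.2]
ee_rot: [179.9, 24.9, -178.7]
force: [-0.1, -0.3, -0.3]
gripper_width: 73.0
gripper_force: 0.0
```

```bash
cat >> h.py <<'E'
def tab(a,r=157,back=0,tilt=25):
    "TCP and R for lid angle a deg; tool tilted forward by tilt deg"
    th=np.radians(a-25); d=np.array([-np.cos(th),0,np.sin(th)]); nn=np.array([np.sin(th),0,np.cos(th)])
    t=np.radians(tilt); z=np.array([np.sin(t),0,-np.cos(t)])
    y=np.array([0,-1.,0]); R=np.c_[np.cross(y,z),y,z]
    return w(np.array([26.4,45,165])+r*d+5*nn+(19-back)*z), Ro.from_matrix(B@R)
S1=(np.array([550.7-115,-172.4-3,164.5-10]),Ro.from_rotvec(B@n*89.94,degrees=True)*KR)
E
python3 - <<'E'
from h import *
from workcell import env, eyes
for nme,crop in (("scene",(slice(110,300),slice(120,320))),("top",(slice(130,250),slice(220,380)))):
    f=eyes.grab_frame(nme); cv2.imwrite(f"pics/{nme}3.png",cv2.resize(f["pixels"][crop][:,:,::-1],None,fx=3,fy=3))
print(env.state()["ee_pos"],env.state()["ee_rot"])
for bk in (70,0): p,R=tab(0,back=bk); print(p.round(1),row(*S1,p,R))
E
```

```text
[ 436.27903421 -175.45573791  155.24544409] [-179.95543735   25.08242032 -178.62355711]
[434.8 -56.5 149.4] [-0.0017, 0.2377, -0.0102, 1.267, 0.0321, -2.718]
[464.4 -55.8  86. ] [0.0574, 0.2392, -0.1371, 1.267, 0.0321, -2.718]
```

View pics/top3.png

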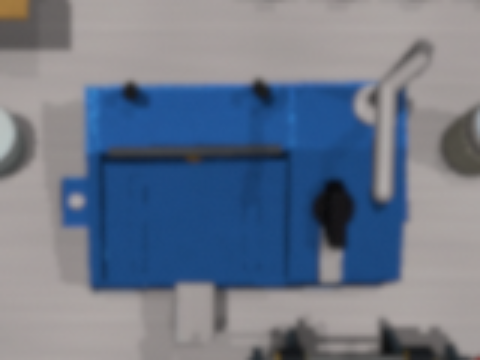

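The top crop shows the clamp arm straight down the slope at (331,265), clear of the lid, with the tab at (197,312).

```bash
sed -i 's/y=np.array(\[0,-1.,0\])/y=np.array([0,1.,0])/' h.py; python3 - <<'E'
from h import *
for bk in (70,0): p,R=tab(0,back=bk); print(p.round(1),row(*S1,p,R))
p0,R0=tab(0)
for a in list(range(0,141,10)):
    p,R=tab(a,tilt=25-25*a/140); print(a,p.round(0),row(p0,R0,p,R))
E
```

```text
[434.8 -56.5 149.4] [-0.0017, 0.2377, -0.0102, -0.0004, -0.0, 0.0009]
[464.4 -55.8  86. ] [0.0574, 0.2392, -0.1371, -0.0004, -0.0, 0.0009]
0 [464. -56.  86.] [0.0, 0.0, 0.0, 0.0, 0.0, 0.0]
10 [455. -56. 112.] [-0.0182, -0.0005, 0.0515, -0.0008, 0.0298, 0.0]
20 [451. -56. 139.] [-0.027, -0.0007, 0.1053, -0.0015, 0.0595, -0.0]
30 [451. -56. 166.] [-0.0264, -0.0007, 0.1596, -0.0023, 0.0893, -0.0]
40 [456. -56. 192.] [-0.0163, -0.0004, 0.2128, -0.003, 0.119, -0.0]
50 [466. -56. 218.] [0.0029, 0.0001, 0.2633, -0.0038, 0.1488, -0.0]
60 [480. -55. 241.] [0.0306, 0.0008, 0.3095, -0.0045, 0.1785, -0.0]
70 [497. -55. 261.] [0.066, 0.0017, 0.3501, -0.0053, 0.2083, -0.0]
80 [518. -54. 278.] [0.1079, 0.0027, 0.3837, -0.006, 0.238, 0.0]
90 [542. -54. 291.] [0.155, 0.0039, 0.4093, -0.0068, 0.2678, -0.0]
100 [567. -53. 299.] [0.2058, 0.0052, 0.4263, -0.0075, 0.2975, -0.0]
110 [594. -53. 303.] [0.2588, 0.0066, 0.4339, -0.0083, 0.3273, -0.0]
120 [621. -52. 302.] [0.3123, 0.0079, 0.4321, -0.009, 0.357, -0.0]
130 [647. -51. 296.] [0.3647, 0.0092, 0.4208, -0.0098, 0.3868, -0.0]
140 [672. -51. 286.] [0.4144, 0.0105, 0.4004, -0.0105, 0.4165, 0.0]
```

Request:
send_rows --pt "0 0.03 -0.002 0 0 0 1" --pt "0 0.09 -0.004 0 0 0 1" --pt "0 0.15 -0.006 0 0 0 1" --pt "-0.001 0.21 -0.009 0 0 0 1" --pt "-0.002 0.238 -0.01 0 0 0 1" --pt "0.01 0.238 -0.035 0 0 0 1" --pt "0.028 0.2385 -0.074 0 0 0 1" --pt "0.046 0.239 -0.112 0 0 0 1" --pt "0.0574 0.2392 -0.137 0 0 0 1" --pt "0.0574 0.2392 -0.137 0 0 0 1" --pt "0.0574 0.2392 -0.137 0 0 0 1" --squeeze 30

```text
time_s: 10.42
ee_pos: [465.0, -55.3, 86.6]
ee_rot: [-180.0, 25.1, -178.6]
force: [-0.8, -0.4, 0.1]
gripper_width: 90.9
gripper_force: 0.0
```

Request:
send_rows --pt "0 0 0 0 0 0 -1" --pt "0 0 0 0 0 0 -1" --pt "0 0 0 0 0 0 -1" --pt "0 0 0 0 0 0 -1" --pt "0 0 0 0 0 0 -1" --pt "0 0 0 0 0 0 -1" --squeeze 30

```text
time_s: 11.18
ee_pos: [464.1, -54.9, 85.9]
ee_rot: [179.9, 25.0, -178.7]
force: [8.1, 25.0, 1.4]
gripper_width: 33.8
gripper_force: 12.4
```

Request:
send_rows --pt "-0.0093 -0.0002 0.0255 -0.0004 0.0149 0 -1" --pt "-0.0182 -0.0005 0.0515 -0.0008 0.0298 0 -1" --pt "-0.0182 -0.0005 0.0515 -0.0008 0.0298 0 -1" --pt "-0.0182 -0.0005 0.0515 -0.0008 0.0298 0 -1"

```text
time_s: 11.68
ee_pos: [455.1, -54.7, 111.6]
ee_rot: [179.9, 23.2, -178.7]
force: [1.8, 6.2, -1.4]
gripper_width: 33.7
gripper_force: 30.0
```

Request:
send_rows --pt "-0.005 0.001 0.0265 0 0.015 0 -1" --pt "-0.0088 0.002 0.0538 -0.0007 0.0298 0 -1" --pt "-0.0095 0.002 0.081 -0.001 0.0446 0 -1" --pt "-0.0082 0.002 0.1081 -0.0015 0.0595 0 -1" --pt "-0.0041 0.002 0.135 -0.0019 0.0744 0 -1" --pt "0.0019 0.002 0.1613 -0.0022 0.0893 0 -1" --pt "0.0105 0.0023 0.187 -0.0026 0.104 0 -1" --pt "0.0211 0.0026 0.2118 -0.003 0.119 0 -1" --pt "0.034 0.003 0.2355 -0.0034 0.134 0 -1" --pt "0.0488 0.0033 0.258 -0.0037 0.1488 0 -1" --pt "0.0655 0.0037 0.279 -0.0041 0.1637 0 -1" --pt "0.0842 0.0042 0.2986 -0.0045 0.1785 0 -1" --pt "0.0842 0.0042 0.2986 -0.0045 0.1785 0 -1" --pt "0.0842 0.0042 0.2986 -0.0045 0.1785 0 -1"

```text
time_s: 13.42
ee_pos: [495.2, -53.6, 259.9]
ee_rot: [-180.0, 12.2, -178.6]
force: [-5.1, -0.6, 0.5]
gripper_width: 33.8
gripper_force: 30.0
```

```bash
python3 - <<'E'
from h import *
from workcell import env, eyes
f=eyes.grab_frame("scene"); cv2.imwrite("pics/s4.png",cv2.resize(f["pixels"][90:290,120:340,::-1],None,fx=3,fy=3))
st=env.state();print(st["force"],st["torque"],st["ee_pos"],st["qpos"].round(0))
E
```

```text
[-5.02680541 -1.68437787  1.09440218] [-0.05422761  1.18948241  0.00213607] [495.20668103 -53.59301008 259.91602962] [  -9.    3.  103.    2.   61. -101.]
```

View pics/s4.png

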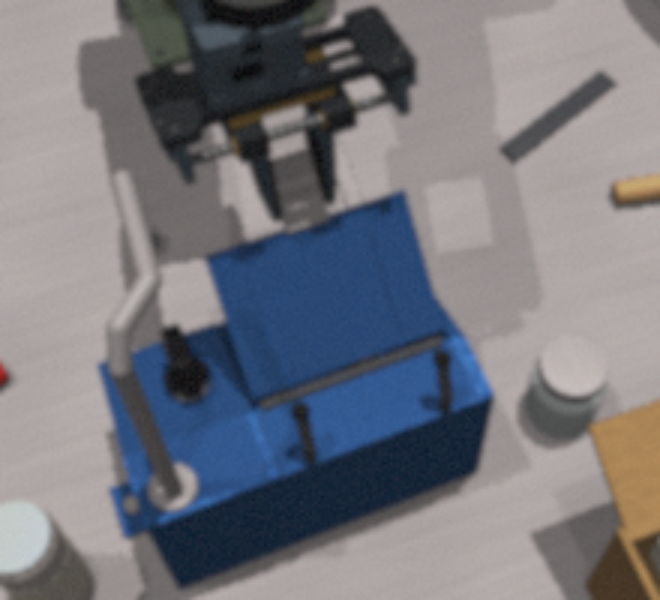

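The scene crop shows the lid half up, with the tab held at (305,200) and nothing else touched. Continuing.

Request:
send_rows --pt "0.02 0.0005 0.0175 -0.0003 0.015 0 -1" --pt "0.0419 0.001 0.0336 -0.0007 0.0297 0 -1" --pt "0.065 0.0016 0.0472 -0.0011 0.0446 0 -1" --pt "0.089 0.0022 0.0592 -0.0015 0.0595 0 -1" --pt "0.114 0.0028 0.0685 -0.0018 0.0743 0 -1" --pt "0.1398 0.0035 0.0762 -0.0022 0.0892 0 -1" --pt "0.166 0.0042 0.081 -0.0026 0.104 0 -1" --pt "0.1928 0.0049 0.0838 -0.003 0.119 0 -1" --pt "0.2195 0.0055 0.084 -0.0034 0.134 0 -1" --pt "0.2463 0.0062 0.082 -0.0037 0.1487 0 -1" --pt "0.2463 0.0062 0.082 -0.0037 0.1487 0 -1"

```text
time_s: 14.85
ee_pos: [622.8, -50.5, 304.6]
ee_rot: [-180.0, 3.9, -178.6]
force: [0.3, -0.2, 8.6]
gripper_width: 33.8
gripper_force: 30.0
```

Request:
send_rows --pt "0.0133 0.0003 -0.0022 0 0.0075 0 -1" --pt "0.0265 0.0006 -0.005 -0.0004 0.015 0 -1" --pt "0.0395 0.001 -0.008 -0.0006 0.022 0 -1" --pt "0.0524 0.0013 -0.0113 -0.0008 0.0298 0 -1" --pt "0.065 0.0016 -0.0158 -0.001 0.037 0 -1" --pt "0.0775 0.002 -0.0208 -0.0012 0.0446 0 -1" --pt "0.0775 0.002 -0.0208 -0.0012 0.0446 0 -1"

```text
time_s: 15.72
ee_pos: [662.4, -49.4, 295.4]
ee_rot: [-179.9, 1.5, -178.6]
force: [3.3, -0.9, 11.3]
gripper_width: 33.6
gripper_force: 30.0
```

Request:
send_rows --pt "0.006 0.0001 -0.0024 0 0.004 0 -1" --pt "0.012 0.0003 -0.005 0 0.008 0 -1" --pt "0.0185 0.0004 -0.008 -0.0003 0.011 0 -1" --pt "0.0246 0.0006 -0.0109 -0.0004 0.015 0 -1" --pt "0.0246 0.0006 -0.0109 -0.0004 0.015 0 -1" --pt "0.0246 0.0006 -0.0109 -0.0004 0.015 0 -1"

```text
time_s: 16.48
ee_pos: [674.7, -49.2, 290.2]
ee_rot: [-179.9, 0.7, -178.6]
force: [4.8, -0.0, 11.0]
gripper_width: 33.7
gripper_force: 30.0
```

```bash
python3 - <<'E'
from h import *
from workcell import env, eyes
st=env.state();print(st["force"],st["torque"],st["ee_pos"],tab(140,tilt=0)[0])
f=eyes.grab_frame("scene"); P=pts(f); b=(P-C)@B; im=f["pixels"].astype(int)
k=(f["depth"]>0)&(im[...,2]>im[...,0]*1.6)&(b[...,2]>185)&(b[...,2]<285)&(abs(b[...,1]-45)<85)
q=b[k]; 
for _ in range(3):
    c=np.polyfit(q[:,2],q[:,0],1); q=q[abs(np.polyval(c,q[:,2])-q[:,0])<6]
print(len(q),"lean",np.degrees(np.arctan(c[0])),"x@165",np.polyval(c,165))
E
```

```text
[ 4.8357923  -0.02220888 11.04460187] [ 0.05293035 -0.20407575  0.03336832] [674.65949703 -49.18254293 290.18583428] [671.61274919 -50.55271475 286.17723126]
24 lean 0.9330907628259268 x@165 71.705403347755
```

Request:
send_rows --pt "0.0045 0 0.002 0 0 0 -1" --pt "0.009 0 0.004 0 0 0 -1" --pt "0.0135 0 0.001 0 0 0 -1" --pt "0.0135 0 0.001 0 0 0 -1"

```text
time_s: 17.02
ee_pos: [679.6, -49.0, 287.8]
ee_rot: [-180.0, 0.2, -178.6]
force: [1.8, 0.8, 6.7]
gripper_width: 33.8
gripper_force: 30.0
```

Request:
send_rows --pt "0.0045 0 -0.002 0 0 0 -1" --pt "0.009 0 -0.004 0 0 0 -1" --pt "0.009 0 -0.004 0 0 0 -1"

```text
time_s: 17.4
ee_pos: [684.1, -48.9, 285.7]
ee_rot: [-180.0, 0.2, -178.6]
force: [2.2, 0.4, 6.0]
gripper_width: 33.9
gripper_force: 30.0
```

```bash
python3 - <<'E'
from h import *
from workcell import env, eyes
st=env.state();print(st["force"],st["torque"],st["ee_pos"])
f=eyes.grab_frame("scene"); cv2.imwrite("pics/s5.png",cv2.resize(f["pixels"][110:290,120:340,::-1],None,fx=3.5,fy=3.2))
E
```

```text
[2.18016353 0.44143497 5.95311012] [0.08737118 0.12950411 0.01894961] [684.08673295 -48.93285917 285.6772458 ]
```

View pics/s5.png

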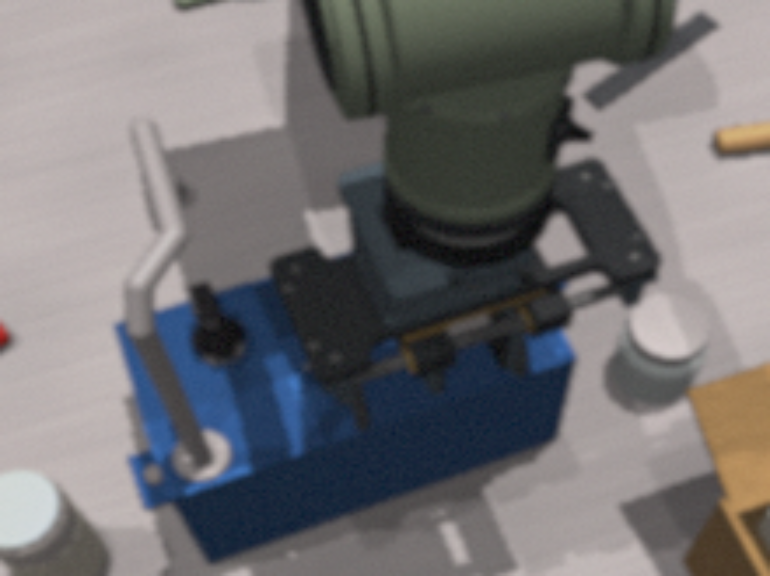

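```bash
python3 - <<'E'
import numpy as np
from scipy.optimize import least_squares
P=np.array([(456.1,103.1),(447.6,129.1),(491.2,278.5),(621.5,323.6),(661.9,314.4),(674.5,309.2),(679.5,306.8),(684.0,304.7)])
for sel in(slice(0,8),slice(0,6)):
    r=least_squares(lambda v:np.hypot(*(P[sel]-v[:2]).T)-v[2],[601,165,157]); c=r.x
    print(c,r.fun.round(1)); a=np.degrees(np.arctan2(P[:,1]-c[1],-(P[:,0]-c[0]))); print((a+25-1.8).round(1), (a-a[0]).round(1))
E
```

```text
[604.83553201 164.08215931 160.95922165] [-0.2  0.1  0.3 -0.6 -0.2  0.   0.1  0.4]
[  0.9  10.7  68.4 119.2 134.  138.8 140.8 142.6] [  0.    9.8  67.5 118.3 133.1 137.9 139.9 141.7]
[604.45746058 164.31796978 160.64910532] [-0.2  0.1  0.2 -0.5  0.1  0.3]
[  0.8  10.5  68.4 119.3 134.1 139.  141.  142.7] [  0.    9.8  67.7 118.5 133.4 138.2 140.2 142. ]
```

Request:
send_rows --pt "0.0036 0 -0.0017 0 0 0 -1" --pt "0.0072 0 -0.0034 0 0 0 -1" --pt "0.0072 0 -0.0034 0 0 0 -1"

```text
time_s: 17.82
ee_pos: [686.1, -48.9, 284.5]
ee_rot: [-180.0, 0.0, -178.6]
force: [-2.6, 0.3, 9.1]
gripper_width: 34.0
gripper_force: 30.0
```

Pushing now meets resistance, so the lid is on its stop. I'll release and retreat straight up.

Request:
send_rows --pt "0 0 0 0 0 0 0.6" --pt "0 0 0 0 0 0 0.6" --pt "0 0 0 0 0 0 0.6" --pt "0 0 0 0 0 0 0.6" --pt "0 0 0.02 0 0 0 0.6" --pt "0 0 0.06 0 0 0 0.6" --pt "0 0 0.12 0 0 0 0.6" --pt "0 0 0.18 0 0 0 0.6" --pt "-0.06 0.03 0.22 0 0 0 0.6" --pt "-0.16 0.1 0.22 0 0 0 0.6" --pt "-0.26 0.2 0.22 0 0 0 0.6" --pt "-0.36 0.3 0.22 0 0 0 0.6" --pt "-0.42 0.4 0.22 0 0 0 0.6" --pt "-0.42 0.4 0.22 0 0 0 0.6" --pt "-0.42 0.4 0.22 0 0 0 0.6"

```text
time_s: 19.7
ee_pos: [476.5, 151.1, 393.8]
ee_rot: [-180.0, 0.1, -178.5]
force: [1.0, -0.4, -0.2]
gripper_width: 73.4
gripper_force: 0.0
```

```bash
python3 - <<'E'
from h import *
from workcell import env, eyes
f=eyes.grab_frame("scene"); cv2.imwrite("pics/s6.png",cv2.resize(f["pixels"][:,:,::-1],(768,576)))
st=env.state();print(st["force"],st["time_s"],st["ee_pos"])
E
```

```text
[0.13559131 0.64304424 0.0032332 ] 19.75 [477.00457472 150.41896869 393.37663472]
```

View pics/s6.png

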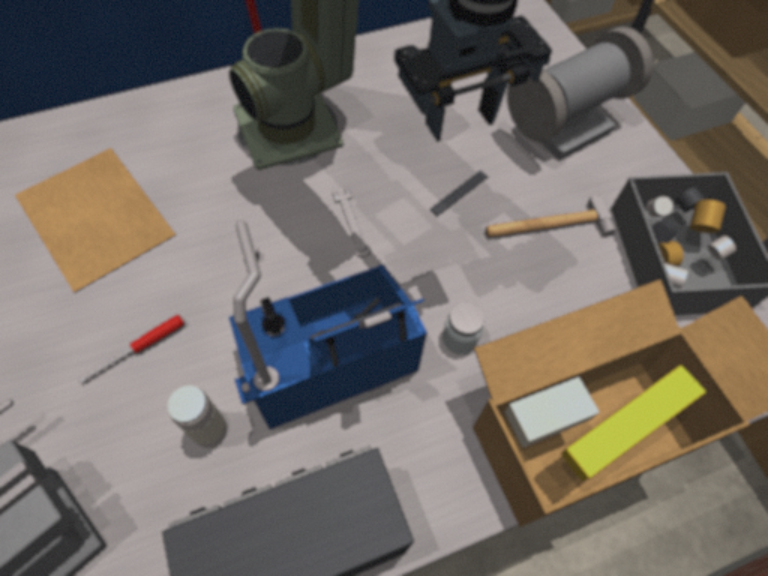

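The scene shows the lid open on its rear stop (edge near (370,318)). The knob has turned, the can (197,415) and jar (463,330) are still standing in place, and the arm is clear.

```bash
python3 -c "
from workcell import env
print(env.job_done())"
```

```text
the job is handed in; nothing more can be done
None
```

The job is handed in at about 20 s of the 61 s: the knob was broken loose and turned about 90°, the lid was swung over and lowered onto its rear stop and released, and the can and jar are still standing.

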